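# Feel for free wells and load two vials into the dry block

### The arm

A 6-joint arm with a two-finger parallel gripper is mounted at the origin on the work surface. World frame = base frame: x ahead of the robot, y to its left, z up, the work surface at z = 0. Lengths are in m, angles in rad, forces in N, time in s.
With the tool pointing down it reaches from about 0.375 to 0.9 m from the base axis. Payload 3.1 kg.
Tool frame: the origin (TCP) lies at the very end of the fingers, on their centre line; the grasp point (between the pads) lies 19 mm behind it; x points along the fingers, z is the direction in which the jaws open and shut, and the axes are right-handed (so a half turn about x gives the same grasp; the last joint's range is limited). The gripper opens to 85 mm and grips with 20 to 120 N. Pads are 22 mm wide; open, the fingers measure 114 mm over their backs; the gripper's body (76 mm by 85 mm) begins 54 mm behind the grasp point. The pads swing forward as they close: fully open they stand 13 mm farther back than shut.
Start: joints at [0.945, 0.527, 1.433, -0, 1.181, -0.178], TCP at [0.271, 0.563, 0.231] pointing down, gripper open.
Joint ranges: [-3.08, 3.08], [-0.75, 2.2], [0.22, 2.44], [-1.43, 4.57], [0, 2.65], [-2.85, 2.85]. Speed limits (rad/s): [2.79, 2.79, 3.14, 3.14, 3.14, 3.14].

### API

Orientations are given as a rotation vector (axis times angle).
In Python, from plant import arm gives the robot as it stands.
- The arm moves only by the shell command python3 -m pendant 'ROWS'. ROWS is JSON, a list of rows, each a list of 5 numbers: the shift along the tool's x, y, z in cm, then the turn about the tool's x in degrees, then the finger opening in cm, from 0 to 8.54. A call has 1 to 12 rows; each row is the pose to reach, as a shift and turn from the pose commanded when the call began, along the tool's axes at that moment; what a row does not reach only later rows make up. A row lasts 1/10 s, in which the tool goes at most 50 mm and 8.59 degrees, less where a joint would pass 70% of its speed; a pose out of reach is approached as far as the arm can. A call with a gripper value outside its range is refused whole. The fingers move at their own pace and stop on an object; the grip force is fixed at half the most. Time passes only in rows, so rows that repeat a pose let the fingers close. It gives the time, the measured TCP pose, the force and the opening at its end, in the units of the state.
- arm.state(): the state, without advancing time (a new reading comes with each control period).
- arm.get_image(name): name is "side" or "top" or "wrist"; returns a dict with "pixels" (420x560x3 uint8, red, green, blue), "range_z" (420x560 float32, m along the optical axis (not along the pixel's ray), 0 where there is no reading), "vertical_fov" (degrees; the focal length in pixels is half the picture's height over the tangent of half this angle, whatever the lens; pixels are square), "cx", "cy" (the principal point, pixels), "k1" (the pictures are not rectified: a ray, as slopes to the right and down, at radius r is drawn at 1 + k1 r^2 times it, then the intrinsics apply), "xyz" and "attitude" of the camera in the world. Camera axes: x right, y up, looking along -z (the intrinsics and any distortion apply to the point x, -y, -z); pixel columns grow to the right and rows downward; lengths in m; the calibration is good to about 2 mm. A picture is of the moment at which its call begins.
- arm.job_done(): hands the job in, once; it reports no verdict.
Trained networks look in the newest picture that a camera, given by its name, has taken for a name from the list of things; names that differ only in an ending like _2 or _b are one class to them, and where a whole thing is asked for, a point or a joint stands for the part that bears it (a point fixed in the world has none). Each returns a list of dicts, best first, with "confidence" (0 to 1); they miss things now and then, are a little off and sometimes report something else, mostly with a low value. They report only what shows in the picture. A call takes as long as a camera call. They do not tell look-alikes from the thing itself.
- arm.spot_in(camera, query): "pixel" ([row, column] in pixels, amid what is visible of it).
The state is a dict: "t": time; "joint_pos": joint angles; "qd": joint speeds; "joint_torque": joint torques, N m; "ee_pos": TCP position; "eef_rot": TCP orientation; "contact_force": force on the tool from outside, world axes, zero at the start; "ft_torque": the same for the moment, N m; "width": finger opening in m.
Only numpy, scipy, OpenCV 4.12 (cv2) and the standard library are available. Lean on these libraries where they do the work, as an engineer would, in place of code of your own. Each camera call takes 0.05 s, during which the arm holds its last target.

### The job

Load two of the fresh vials from the foam rack into the dry block, one in each of its two free wells, each upright and fully home on the well's floor. The other two wells still hold a leftover stub, hidden under the dust flaps, so feel each well gently with a vial before letting go, and go to another well if it stops short. Lower the glass vials rather than drop them, never push hard on the block, and leave the third vial in the rack and everything else where it is.

Things in the scene. Friction and masses are not known exactly. Their poses are not given: they have to be found in the camera images.
- block: Aluminium dry block fixed to the bench, 90 mm high, x -34 to +46 mm, y -125 to +125 mm in its own frame. Origin: on the bench below the middle of its four wells, which lie in a row along y; z up; black panel on its -x face. Exactly two wells, different each time, hide a loose grey stub, 27 mm across, 30 mm tall, which stays there. More than 40 N on the block breaks glass.
- well0 (a point): Mouth centre of a 32 x 32 mm upright well, in the block's top face, at block y = -90 mm; axes as the block's. A sprung steel flap, hinged on its +x side, hides the inside; a vial pushes it down with about 1 N, and it springs back. Free well: the vial's bottom rests on a thin steel seat 76 mm below the mouth (58 mm of vial stand proud). With a stub it stops 50 mm below.
- well1 (a point): Mouth centre of a 32 x 32 mm upright well, in the block's top face, at block y = -30 mm; axes as the block's. A sprung steel flap, hinged on its +x side, hides the inside; a vial pushes it down with about 1 N, and it springs back. Free well: the vial's bottom rests on a thin steel seat 76 mm below the mouth (58 mm of vial stand proud). With a stub it stops 50 mm below.
- well2 (a point): Mouth centre of a 32 x 32 mm upright well, in the block's top face, at block y = 30 mm; axes as the block's. A sprung steel flap, hinged on its +x side, hides the inside; a vial pushes it down with about 1 N, and it springs back. Free well: the vial's bottom rests on a thin steel seat 76 mm below the mouth (58 mm of vial stand proud). With a stub it stops 50 mm below.
- well3 (a point): Mouth centre of a 32 x 32 mm upright well, in the block's top face, at block y = 90 mm; axes as the block's. A sprung steel flap, hinged on its +x side, hides the inside; a vial pushes it down with about 1 N, and it springs back. Free well: the vial's bottom rests on a thin steel seat 76 mm below the mouth (58 mm of vial stand proud). With a stub it stops 50 mm below.
- vial0: One of three identical fresh glass vials, closed, 134 mm tall, about 60 to 130 g: body 28 mm in diameter with a slightly chamfered foot, and on top a white cap 32 mm in diameter and 26 mm tall. Origin: centre of its underside; z along its axis, up. It starts upright in the rack, underside 25 mm above the bench, with 99 mm of it above the rack. Any two may be used.
- vial1: One of three identical fresh glass vials, closed, 134 mm tall, about 60 to 130 g: body 28 mm in diameter with a slightly chamfered foot, and on top a white cap 32 mm in diameter and 26 mm tall. Origin: centre of its underside; z along its axis, up. It starts upright in the rack, underside 25 mm above the bench, with 99 mm of it above the rack. Any two may be used.
- vial2: One of three identical fresh glass vials, closed, 134 mm tall, about 60 to 130 g: body 28 mm in diameter with a slightly chamfered foot, and on top a white cap 32 mm in diameter and 26 mm tall. Origin: centre of its underside; z along its axis, up. It starts upright in the rack, underside 25 mm above the bench, with 99 mm of it above the rack. Any two may be used.
- rack: White foam rack fixed to the bench, 90 x 220 x 60 mm high, with three round holes (30 mm wide, 35 mm deep) at -60, 0 and 60 mm along its y axis, in which the vials stand. Origin: centre of its underside; z up.
- jar: Small glass jar, 34 mm in diameter, 65 mm tall, standing between block and rack. Bystander, loose. Origin: centre of its underside.
- amber: Amber bottle, 60 mm in diameter, 130 mm tall. Bystander, loose. Origin: centre of its underside.
- beaker: Glass beaker, 72 mm in diameter, 90 mm tall, open. Bystander, loose. Origin: centre of its underside.
- spatula: Steel lab spatula, a thin bar with flat ends lying along its x axis, 170 mm long, 6 mm high. Bystander, loose. Origin: centre of its underside (spatula: middle of its length, on the bench).
- caps: Empty blue plastic tray for caps, 90 x 120 x 35 mm. Bystander, loose. Origin: centre of its underside.
- timer: Grey bench timer, 60 x 75 x 22 mm. Bystander, loose. Origin: centre of its underside.
Not all that is in view belongs to the job. What is shaped like the vial1 but purple is not meant.

How it is judged:
At the end, for the whole second after the job is handed in: Two vials stand in two wells, undersides less than 22 mm above the bench (home is 14 mm), within 8 mm of the row's centre line, tilted under 0.12 rad, at rest; the third vial is in its rack hole, moved under 15 mm, tilted under 0.15 rad (((x of vial0 in the frame of block between -0.008 and 0.008 m and y of vial0 in the frame of block between -0.11 and 0.11 m and height (world z) of each of vial0, vial1 below 0.022 m and angle between each of vial0, vial1's own z axis and vertical below 0.12 rad and linear speed of each of vial0, vial1 below 0.02 m/s and x of vial1 in the frame of block between -0.008 and 0.008 m and y of vial1 in the frame of block between -0.11 and 0.11 m and distance of vial2 from where it was at the start of the episode below 0.015 m and angle between vial2's own z axis and vertical below 0.15 rad) or (x of vial0 in the frame of block between -0.008 and 0.008 m and y of vial0 in the frame of block between -0.11 and 0.11 m and height (world z) of each of vial0, vial2 below 0.022 m and angle between each of vial0, vial2's own z axis and vertical below 0.12 rad and linear speed of each of vial0, vial2 below 0.02 m/s and x of vial2 in the frame of block between -0.008 and 0.008 m and y of vial2 in the frame of block between -0.11 and 0.11 m and distance of vial1 from where it was at the start of the episode below 0.015 m and angle between vial1's own z axis and vertical below 0.15 rad) or (x of vial1 in the frame of block between -0.008 and 0.008 m and y of vial1 in the frame of block between -0.11 and 0.11 m and height (world z) of each of vial1, vial2 below 0.022 m and angle between each of vial1, vial2's own z axis and vertical below 0.12 rad and linear speed of each of vial1, vial2 below 0.02 m/s and x of vial2 in the frame of block between -0.008 and 0.008 m and y of vial2 in the frame of block between -0.11 and 0.11 m and distance of vial0 from where it was at the start of the episode below 0.015 m and angle between vial0's own z axis and vertical below 0.15 rad))); the robot touches nothing.
It fails at once if the dry block is pushed or struck hard (more than 40 N on it) (contact force between block and anything else above 40 N).
It fails at once if a vial is dropped (moves faster than 0.3 m/s while not held) ((contact force between vial0 and the fingers below 0.05 N and linear speed of vial0 above 0.3 m/s) or (contact force between vial1 and the fingers below 0.05 N and linear speed of vial1 above 0.3 m/s) or (contact force between vial2 and the fingers below 0.05 N and linear speed of vial2 above 0.3 m/s)).
It fails at once if another thing on the bench is moved by more than 30 mm (distance of any of jar, amber, beaker, spatula, caps, timer from where it was at the start of the episode above 0.03 m).
It also fails if it takes over 64 s, if anything falls off the work surface, if the arm or the gripper's body presses on something with over 40 N, if the wrist force passes 120 N, or if a joint passes its speed limit or range.

## Working session

There is one attempt and no reset: what is moved stays moved. The work goes in short steps, Python scripts to look and compute and a shell command to move; the robot and the scene stay as the last step left them, time stands still between calls to the robot, and variables do not carry over. Pictures are saved under pics/ and viewed, and the job is handed in when it is done.

```bash
ls; mkdir -p pics; cat > h.py <<'E'
import numpy as np, cv2
from scipy.spatial.transform import Rotation as R
from plant import arm
def grab(n,fn=None):
    im=arm.get_image(n)
    if fn: cv2.imwrite('pics/'+fn,cv2.cvtColor(im['pixels'],cv2.COLOR_RGB2BGR))
    return im
def rot(im):
    a=np.array(im['attitude'],float)
    return a if a.shape==(3,3) else R.from_rotvec(a).as_matrix()
def f(im): return 210/np.tan(np.radians(im['vertical_fov'])/2)
def ray(im,row,col):
    u=(col-im['cx'])/f(im);v=(row-im['cy'])/f(im)
    rd=np.hypot(u,v);r=rd
    for _ in range(30): r=rd/(1+im['k1']*r*r)
    s=r/rd if rd>0 else 1
    return rot(im)@np.array([u*s,-v*s,-1.])
def pt(im,row,col,z=None):
    d=ray(im,row,col);c=np.array(im['xyz'])
    if z is None: return c+d*float(im['range_z'][int(round(row)),int(round(col))])
    return c+d*(z-c[2])/d[2]
def proj(im,p):
    q=rot(im).T@(np.array(p)-np.array(im['xyz']));x,y=q[0]/-q[2],-q[1]/-q[2]
    k=1+im['k1']*(x*x+y*y);return im['cy']+f(im)*y*k,im['cx']+f(im)*x*k
E
python3 - <<'E'
from h import *
for n in ['side','top','wrist']:
    im=grab(n,n+'0.png');print(n,im['attitude'],im['xyz'],im['vertical_fov'],im['k1'],im['cx'],im['cy'],(im['range_z']>0).mean())
    for q in ['block','well0','vial0','rack','jar','amber','beaker','spatula','caps','timer']:
        for d in arm.spot_in(n,q)[:6]:
            r,c=d['pixel']; print(q,round(d['confidence'],2),np.round([r,c]),np.round(pt(im,r,c),3))
print(arm.state())
E
```

```text
pics
side [ 0.77038275 -0.10281012 -0.20070496] [ 0.39108098 -0.70822328  0.83823832] 53.095472112727784 0.0133762507088515 282.4144629599942 206.6405301796551 0.9960799319727891
block 0.91 [168. 280.] [0.593 0.155 0.085]
block 0.16 [263. 312.] [ 0.579 -0.208  0.133]
well0 0.74 [173. 283.] [0.594 0.129 0.089]
vial0 0.89 [286. 319.] [ 0.578 -0.264  0.129]
vial0 0.77 [265. 309.] [ 0.574 -0.205  0.123]
vial0 0.57 [265. 363.] [ 0.695 -0.212  0.099]
vial0 0.56 [243. 299.] [ 0.568 -0.148  0.13 ]
vial0 0.48 [172. 279.] [0.583 0.135 0.089]
rack 0.97 [298. 305.] [ 0.56  -0.244  0.061]
jar 0.83 [227. 259.] [ 0.501 -0.01   0.044]
amber 0.94 [171. 351.] [0.787 0.121 0.07 ]
beaker 0.56 [224. 369.] [ 0.763 -0.084  0.079]
spatula 0.59 [295. 395.] [ 0.781 -0.242 -0.002]
caps 0.79 [177. 180.] [0.314 0.269 0.003]
timer 0.89 [306. 193.] [ 0.322 -0.191  0.026]
top [ 0.17478633 -0.15948298 -1.51289818] [ 0.36336626 -0.00432519  0.92233001] 57.47700361171296 0.033441290541972174 281.01179554071314 207.22660441207748 0.9959268707482993
block 0.66 [184. 205.] [0.588 0.183 0.09 ]
well0 0.61 [184. 204.] [0.59
[... 674 characters left out ...]
81292517007
caps 0.77 [317.  69.] [0.317 0.247 0.002]
{'t': 1.65, 'joint_pos': array([ 9.44506370e-01,  5.27499184e-01,  1.43268377e+00,  2.81434123e-05,
        1.18138581e+00, -1.78503458e-01]), 'qd': array([ 0.00064355, -0.000961  ,  0.0015903 , -0.00108337, -0.00014343,
       -0.00188345]), 'joint_torque': array([-1.21663652e-03, -4.42307031e+01, -1.78414732e+01, -3.53222322e-04,
        8.57302257e-04,  1.67067714e-06]), 'ee_pos': array([0.27057046, 0.56338821, 0.23131608]), 'eef_rot': array([-0.87332061,  1.38837058,  0.87337487]), 'contact_force': array([ 0.00762118,  0.16736275, -0.2734151 ]), 'ft_torque': array([-0.0290401 , -0.00262574,  0.02916939]), 'width': 0.08534621736774169}
```

View pics/top0.png

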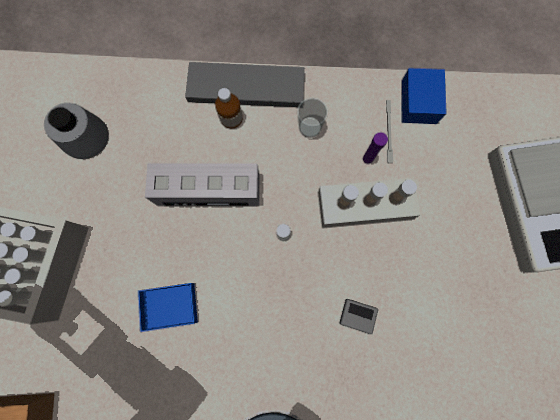

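View pics/side0.png

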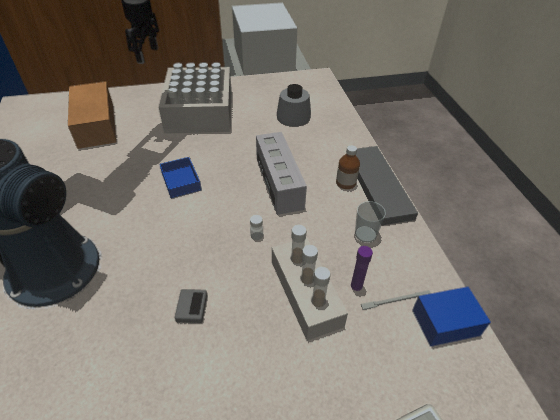

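```bash
cat > seg.py <<'E'
from h import *
def cloud(im):
    h,w=im['range_z'].shape
    c,r=np.meshgrid(np.arange(w),np.arange(h))
    u=(c-im['cx'])/f(im);v=(r-im['cy'])/f(im);rd=np.hypot(u,v)+1e-9;q=rd.copy()
    for _ in range(30):q=rd/(1+im['k1']*q*q)
    s=q/rd
    d=np.stack([u*s,-v*s,-np.ones_like(u)],-1)@rot(im).T
    return np.array(im['xyz'])+d*im['range_z'][...,None]
E
python3 - <<'E'
from seg import *
for n in ['top','side']:
    im=grab(n);P=cloud(im).reshape(-1,3)
    def box(m):
        q=P[m];(c,s,a)=cv2.minAreaRect((q[:,:2]*1000).astype(np.float32));print(n,len(q),np.round(c,1),np.round(s,1),round(a,2),'z',np.median(q[:,2]).round(4))
    x,y,z=P.T
    box((abs(x-.59)<.06)&(abs(y-.14)<.15)&(z>.084)&(z<.1))
    box((abs(x-.57)<.08)&(abs(y+.19)<.13)&(z>.055)&(z<.066))
    for y0 in (-.13,-.186,-.24):
        m=(abs(x-.565)<.04)&(abs(y-y0)<.027)&(z>.153);box(m)
        m=(abs(x-.565)<.04)&(abs(y-y0)<.027)&(z>.15);print(np.round(np.percentile(z[m],[5,50,95]),4))
    m=(abs(x-.495)<.03)&(abs(y)<.03)&(z>.055);box(m)
    # well pixels: within block, z<.08
    for q in ['well0','well1']:
        print([ (np.round(pt(im,*d['pixel'],.09),3),round(d['confidence'],2)) for d in arm.spot_in(n,q)])
E
python3 - <<'E'
import cv2
a=cv2.imread('pics/top0.png');cv2.imwrite('pics/z1.png',cv2.resize(a[140:240,130:430],None,fx=2.6,fy=2.6,interpolation=2))
E
```

```text
top 3361 [597.6 178.5] [ 80.5 225.7] 2.79 z 0.0895
top 2621 [ 577.  -193.6] [ 90.8 219.4] 8.23 z 0.0604
top 189 [ 568.2 -134.2] [31.4 28.8] 0.82 z 0.1593
[0.1535 0.1593 0.1613]
top 192 [ 576.1 -193. ] [30.  29.6] 88.55 z 0.1591
[0.1548 0.1591 0.1615]
top 190 [ 585.3 -251.7] [31.  29.9] 21.99 z 0.1593
[0.1534 0.1593 0.1614]
top 157 [495.5   0.8] [29.8 30.4] 45.88 z 0.0649
[(array([0.59 , 0.187, 0.09 ]), 0.63), (array([ 0.317, -0.164,  0.09 ]), 0.42)]
[(array([0.59 , 0.187, 0.09 ]), 0.63), (array([ 0.317, -0.164,  0.09 ]), 0.42)]
side 1510 [598.  177.2] [ 82.1 228. ] 2.98 z 0.0891
side 2287 [ 576.9 -193.6] [ 91.9 222.4] 8.12 z 0.0596
side 143 [ 568.6 -134.7] [29.9 30.2] 76.29 z 0.1584
[0.1521 0.1583 0.1605]
side 162 [ 576.8 -194.2] [30.4 30.5] 1.79 z 0.1584
[0.152  0.1583 0.1603]
side 170 [ 585.6 -252. ] [31.3 28.7] 6.88 z 0.1584
[0.1529 0.1584 0.1604]
side 119 [4.961e+02 3.000e-01] [31.  30.2] 76.62 z 0.0639
[(array([0.589, 0.126, 0.09 ]), 0.97)]
[(array([0.589, 0.126, 0.09 ]), 0.97)]
```

View pics/z1.png

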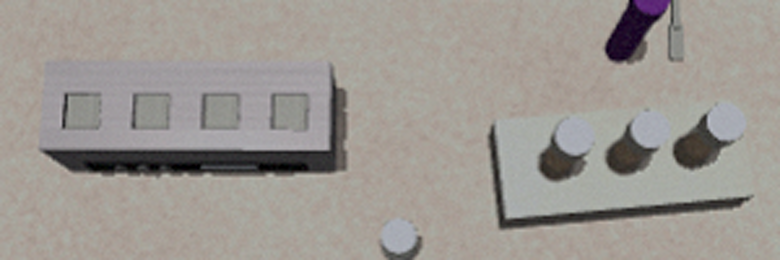

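```bash
python3 - <<'E'
from seg import *
print(R.from_rotvec(arm.state()['eef_rot']).as_matrix().round(3), arm.state()['t'])
for n in ['top','side']:
    im=grab(n);C=cloud(im);P=C.reshape(-1,3)
    x,y,z=P.T
    m=(abs(x-.59)<.09)&(abs(y-.17)<.17)&(z>.084)&(z<.1)
    q=P[m];(c,s,a)=cv2.minAreaRect((q[:,:2]*1000).astype(np.float32));print(n,len(q),np.round(c,1),np.round(s,1),round(a,2),np.median(q[:,2]))
    a=np.radians(a if s[0]<s[1] else a-90); ex=np.array([np.cos(a),np.sin(a)]);ey=np.array([-ex[1],ex[0]])
    o=np.array(c)-6*ex; print('origin',o,'wells',[np.round(o+ey*k,1) for k in (-90,-30,30,90)])
    # rectify top face, 1px/0.5mm in block frame
    M=[]
    gx,gy=np.meshgrid(np.arange(-60,60,.5),np.arange(-140,140,.5),indexing='ij')
    mapx=np.zeros(gx.shape,np.float32);mapy=mapx.copy()
    for i in range(gx.shape[0]):
        for j in range(gx.shape[1]):
            w=(o+gx[i,j]*ex+gy[i,j]*ey)/1000
            r,cc=proj(im,[w[0],w[1],.09]);mapx[i,j]=cc;mapy[i,j]=r
    g=cv2.remap(cv2.cvtColor(im['pixels'],cv2.COLOR_RGB2BGR),mapx,mapy,cv2.INTER_CUBIC)
    cv2.imwrite(f'pics/rect_{n}.png',g)
    zz=cv2.remap(C[...,2].astype(np.float32),mapx,mapy,0)
    print(zz[120,::20].round(3))
E
python3 - <<'E'
import cv2,numpy as np
a=np.vstack([cv2.imread(f'pics/rect_{n}.png') for n in ('top','side')]);cv2.imwrite('pics/rects.png',a)
E
```

```text
[[-0.    -0.901  0.433]
 [-0.     0.433  0.901]
 [-1.     0.    -0.   ]] 1.95
top 3764 [596.8 191.5] [ 80.4 252. ] 2.9 0.08955111261854609
origin [590.81608855 191.2316855 ] wells [array([595.4, 101.3]), array([592.3, 161.3]), array([589.3, 221.2]), array([586.3, 281.1])]
[-0.001  0.026  0.088  0.09   0.087  0.086  0.087  0.09   0.087  0.089
  0.086  0.086  0.084  0.088  0.089  0.093  0.089  0.087  0.085  0.089
  0.09   0.092  0.087  0.088  0.086  0.089  0.088 -0.   ]
side 1669 [597.3 191.1] [ 81.6 254. ] 2.81 0.08916958023126109
origin [591.3534627  190.77942661] wells [array([595.8, 100.9]), array([592.8, 160.8]), array([589.9, 220.7]), array([586.9, 280.7])]
[ 0.072  0.085  0.088  0.092  0.088  0.086  0.082  0.089  0.09   0.089
  0.086  0.085  0.089  0.09   0.089  0.086  0.087  0.089  0.086  0.089
  0.089  0.09   0.09   0.087  0.085  0.09   0.088 -0.   ]
```

View pics/rects.png

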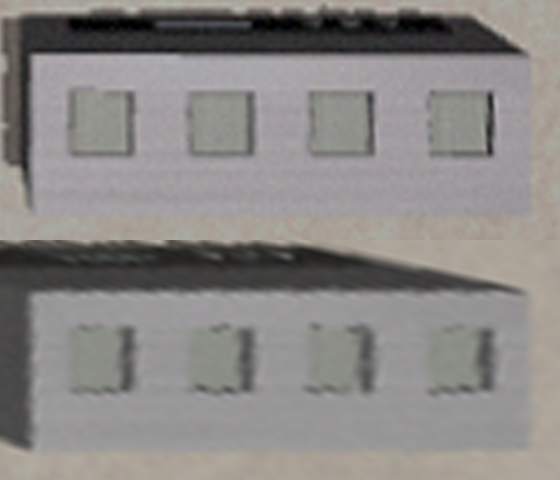

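```bash
python3 -m pendant '[[0,-4.7,-4.1,4.7,5],[0,-9.4,-8.2,9.4,5],[0,-14.1,-12.3,14,5],[0,-18.8,-16.4,18.7,5],[0,-23.5,-20.5,23.4,5],[0,-28.2,-24.6,28,5],[0,-32.9,-28.7,32.7,5],[0,-37.6,-32.8,37.4,5],[0,-42.3,-36.9,42,5],[0,-47,-41,46.7,5],[0,-52,-45.5,51.5,5],[0,-57.05,-49.98,56.1,5]]'; python3 -m pendant '[[0,0,0,0,5],[0,0,0,0,5]]'
cat > go.py <<'E'
import sys
from h import *
# go.py x y z yawdeg(of tool z)
def delta(x,y,z,yaw):
    s=arm.state();M=R.from_rotvec(s['eef_rot']).as_matrix()
    d=M.T@(np.array([x,y,z])-s['ee_pos'])*100
    cur=np.degrees(np.arctan2(M[1,2],M[0,2]))
    print('t',s['t'],'pos',s['ee_pos'].round(4),'yaw',cur.round(2),'tilt',M[:,0].round(4),'F',s['contact_force'].round(2),'w',round(s['width'],4),'j',s['joint_pos'].round(2))
    print('row',d.round(3),'turn',round(cur-yaw,2))
if __name__=='__main__': delta(*map(float,sys.argv[1:]))
E
python3 go.py .5684 -.1345 .23 8.2
```

```text
t: 3.25
ee_pos: [0.5075, 0.0097, 0.2316]
eef_rot: [-0.11, 1.567, 0.11]
contact_force: [1.0, 1.1, 0.2]
width: 0.0496
t: 3.45
ee_pos: [0.5071, 0.0107, 0.2312]
eef_rot: [-0.111, 1.568, 0.111]
contact_force: [-0.2, -0.1, -0.2]
width: 0.05
t 3.45 pos [0.5071 0.0107 0.2312] yaw 8.09 tilt [-3.e-04  4.e-04 -1.e+00] F [-0.2 -0.1 -0.2] w 0.05 j [-0.2   0.37  1.72  0.    1.05 -0.34]
row [  0.115 -15.235   4.03 ] turn -0.11
```

```bash
python3 - <<'E'
from h import *
im=grab('wrist','w1.png'); print(im['xyz'],rot(im)[:,2]*-1)
for k in (-90,-30,30,90):
    a=np.radians(2.85);p=[.5914-np.sin(a)*k/1000,.1913+np.cos(a)*k/1000,.09];print(np.round(proj(im,p)))
for p in ([.5684,-.1345,.159],[.5765,-.1936,.159]):print(np.round(proj(im,p)))
E
```

```text
[0.49500669 0.09256171 0.37308831] [ 0.04512853 -0.31757369 -0.9471591 ]
[ 97. 420.]
[ 10. 436.]
[-86. 452.]
[-187.  468.]
[410. 338.]
[463. 333.]
```

View pics/w1.png

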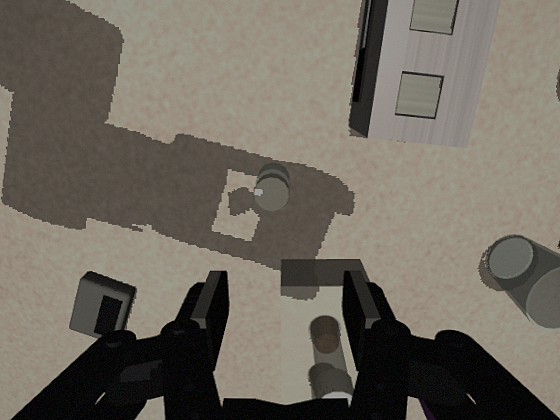

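```bash
python3 -m pendant '[[0,-4.5,1.2,0,5.5],[0,-9,2.4,0,5.5],[0,-13,3.4,0,5.5],[0.1,-15.23,4.03,-0.1,5.5],[0.1,-15.23,4.03,-0.1,5.5],[0.1,-15.23,4.03,-0.1,5.5]]'
python3 go.py .5684 -.1345 .128 8.2
python3 - <<'E'
from h import *
im=grab('wrist','w2.png')
for p in ([.5684,-.1345,.159],[.5765,-.1936,.159],arm.state()['ee_pos']):print(np.round(proj(im,p)))
E
```

```text
t: 4.1
ee_pos: [0.5678, -0.1311, 0.23]
eef_rot: [-0.114, 1.569, 0.117]
contact_force: [-0.0, -0.2, 0.3]
width: 0.0551
t 4.1 pos [ 0.5678 -0.1311  0.23  ] yaw 8.43 tilt [-0.0018  0.0015 -1.    ] F [-0.05 -0.24  0.28] w 0.0551 j [-0.42  0.47  1.54  0.    1.13 -0.57]
row [10.196 -0.362  0.03 ] turn 0.23
[233. 286.]
[314. 285.]
[285. 286.]
```

View pics/w2.png

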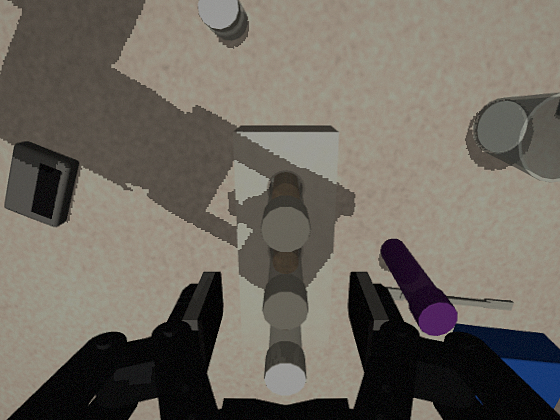

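```bash
python3 go.py .5684 -.1345 .128 8.2
python3 - <<'E'
from seg import *
im=grab('wrist','w3.png');P=cloud(im).reshape(-1,3);x,y,z=P.T
for y0 in (-.134,-.193,-.252):
    m=(abs(x-.575)<.04)&(abs(y-y0)<.027)&(z>.154);q=P[m];c,r=cv2.minEnclosingCircle((q[:,:2]*1000).astype(np.float32))
    c2,s,_=cv2.minAreaRect((q[:,:2]*1000).astype(np.float32));print(len(q),np.round(c,1),round(r,1),np.round(c2,1),np.round(s,1),np.median(q[:,2]).round(4))
print(arm.state()['ee_pos'])
E
```

```text
t 4.15 pos [ 0.5675 -0.1307  0.23  ] yaw 8.47 tilt [-0.0019  0.0014 -1.    ] F [-0.    0.89  0.38] w 0.0548 j [-0.42  0.47  1.54  0.    1.13 -0.57]
row [10.201 -0.404  0.048] turn 0.27
20314 [ 575.9 -123.8] 41.4 [ 576.4 -128.9] [81.6 35.8] 0.2882
1476 [ 576.5 -191.4] 16.2 [ 576.2 -191.7] [31.1 31.3] 0.158
1192 [ 584.7 -251.3] 16.4 [ 584.4 -250.9] [30.8 31.8] 0.1578
[ 0.56751917 -0.13063149  0.23012838]
```

```bash
python3 -m pendant '[[4,-0.4,0.05,0.25,5.5],[6,-0.4,0.05,0.25,5.5],[6,-0.4,0.05,0.25,5.5],[6,-0.4,0.05,0.25,5.5]]'
python3 - <<'E'
from seg import *
im=grab('wrist','w3.png');P=cloud(im).reshape(-1,3);x,y,z=P.T
for y0 in (-.134,-.193,-.252):
    m=(abs(x-.575)<.04)&(abs(y-y0)<.027)&(z>.154)&(z<.165);q=P[m];c,r=cv2.minEnclosingCircle((q[:,:2]*1000).astype(np.float32))
    c2,s,_=cv2.minAreaRect((q[:,:2]*1000).astype(np.float32));print(len(q),np.round(c,1),round(r,1),np.round(c2,1),np.round(s,1),np.median(q[:,2]).round(4))
E
python3 go.py .5684 -.1345 .128 8.2
```

```text
t: 4.6
ee_pos: [0.5694, -0.1357, 0.1707]
eef_rot: [-0.112, 1.568, 0.113]
contact_force: [0.1, -0.6, 0.2]
width: 0.0551
3235 [ 567.5 -132.8] 16.4 [ 567.7 -132.5] [31.4 31.7] 0.1581
2375 [ 575.7 -191.8] 16.3 [ 575.9 -191.5] [31.8 30.9] 0.158
0 [0. 0.] 0.0 [0. 0.] [0. 0.] nan
t 4.65 pos [ 0.5702 -0.1362  0.1715] yaw 8.17 tilt [ 1.5e-03 -6.0e-04 -1.0e+00] F [ 0.33 -0.49 -0.28] w 0.0549 j [-0.43  0.55  1.59  0.    1.   -0.57]
row [ 4.348  0.2   -0.156] turn -0.03
  return _methods._mean(a, axis=axis, dtype=dtype,
  ret = ret.dtype.type(ret / rcount)
```

View pics/w3.png

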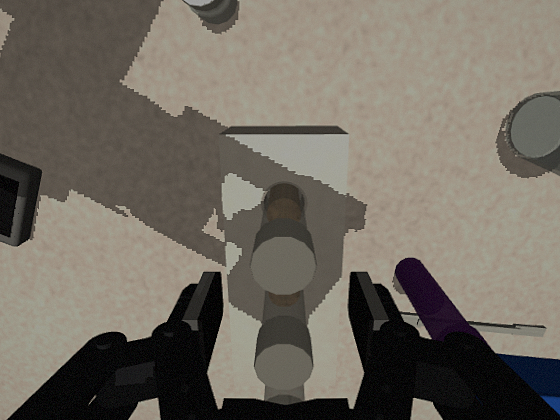

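```bash
python3 -m pendant '[[1.5,0.2,-0.1,0,5.5],[1.5,0.2,-0.1,0,5.5],[1.5,0.2,-0.1,0,5.5],[1.5,0.2,-0.1,0,5.5],[1.5,0.2,-0.1,0,5.5],[1.5,0.2,-0.1,0,5.5]]';python3 go.py .568 -.1335 .129 8.2;python3 -m pendant '[[0,0,0,0,5.5],[0,0,0,0,5.5]]';python3 go.py .568 -.1335 .129 8.2
```

```text
t: 5.25
ee_pos: [0.5686, -0.1354, 0.1559]
eef_rot: [-0.111, 1.567, 0.11]
contact_force: [-0.3, -0.1, 0.4]
width: 0.055
t 5.25 pos [ 0.5686 -0.1354  0.1559] yaw 8.09 tilt [ 9.e-04 -4.e-04 -1.e+00] F [-0.34 -0.1   0.44] w 0.055 j [-0.42  0.57  1.61 -0.    0.96 -0.57]
row [ 2.688  0.194 -0.04 ] turn -0.11
t: 5.45
ee_pos: [0.5684, -0.1352, 0.1554]
eef_rot: [-0.111, 1.568, 0.111]
contact_force: [0.4, 0.1, 0.3]
width: 0.0551
t 5.45 pos [ 0.5684 -0.1352  0.1554] yaw 8.09 tilt [ 1.e-04 -1.e-04 -1.e+00] F [0.39 0.08 0.29] w 0.0551 j [-0.42  0.57  1.61 -0.    0.96 -0.57]
row [ 2.642  0.176 -0.013] turn -0.11
```

```bash
python3 -m pendant '[[1.3,0.17,-0.03,-0.1,5.5],[2.6,0.17,-0.03,-0.1,5.5],[2.6,0.17,-0.03,-0.1,5.5],[2.6,0.17,-0.03,-0.1,5.5],[2.6,0.17,-0.03,-0.1,2.5],[2.6,0.17,-0.03,-0.1,2.5],[2.6,0.17,-0.03,-0.1,2.5],[2.6,0.17,-0.03,-0.1,2.5],[2.6,0.17,-0.03,-0.1,2.5]]';python3 go.py .568 -.1335 .129 8.2
```

```text
t: 6.35
ee_pos: [0.5682, -0.1337, 0.1298]
eef_rot: [-0.113, 1.567, 0.112]
contact_force: [0.5, -0.2, 2.4]
width: 0.0307
t 6.35 pos [ 0.5682 -0.1337  0.1298] yaw 8.19 tilt [ 1.1e-03 -5.0e-04 -1.0e+00] F [ 0.52 -0.23  2.37] w 0.0307 j [-0.42  0.61  1.63  0.    0.91 -0.57]
row [ 0.076  0.021 -0.017] turn -0.01
```

```bash
python3 -m pendant '[[-0.7,0,0,0,2.5],[-1.6,0,0,0,2.5],[-3.5,0,0,0,2.5],[-6,0,0,0,2.5],[-8.5,0,0,0,2.5],[-10,0,0,0,2.5],[-10,0,0,0,2.5],[-10,0,0,0,2.5]]';python3 go.py .5959 .1014 .229 2.85; python3 - <<'E'
from h import *
grab('wrist','w4.png')
E
```

```text
t: 7.15
ee_pos: [0.5674, -0.1333, 0.2295]
eef_rot: [-0.112, 1.568, 0.112]
contact_force: [-0.7, 1.0, -1.6]
width: 0.0302
t 7.15 pos [ 0.5674 -0.1333  0.2295] yaw 8.19 tilt [-1.e-04  0.e+00 -1.e+00] F [-0.71  1.03 -1.63] w 0.0302 j [-0.42  0.47  1.54  0.    1.13 -0.57]
row [ 0.049 22.828  6.162] turn 5.34
```

View pics/w4.png

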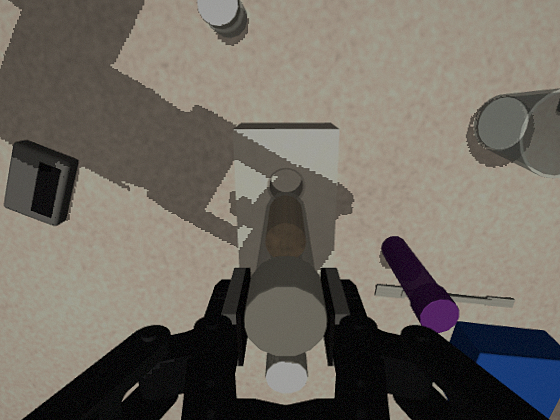

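```bash
python3 -m pendant '[[0,3,0.8,0.7,2.5],[0,7.5,2,1.7,2.5],[0,12,3.2,2.7,2.5],[0,16.5,4.4,3.7,2.5],[0,20,5.4,4.7,2.5],[0,22,6,5.2,2.5],[1,22.83,6.16,5.34,2.5],[2,22.83,6.16,5.34,2.5],[2,22.83,6.16,5.34,2.5],[2,22.83,6.16,5.34,2.5],[2,22.83,6.16,5.34,2.5],[2,22.83,6.16,5.34,2.5]]';python3 go.py .5959 .1014 .20 2.85; python3 - <<'E'
from h import *
im=grab('wrist','w5.png')
s=arm.state();p=s['ee_pos'];print(p, 'foot',np.round(proj(im,[p[0],p[1],p[2]-.1048]),1),'captop',np.round(proj(im,[p[0],p[1],p[2]+.0292]),1))
a=np.radians(2.85)
ex=np.array([np.cos(a),np.sin(a)]);ey=np.array([-ex[1],ex[0]])
pts=[]
for k in (-90,-30):
  for dx,dy in((-16,-16),(16,-16),(16,16),(-16,16)):
    w=np.array([591.4,191.3])+ex*dx+ey*(k+dy); pts.append(proj(im,[w[0]/1000,w[1]/1000,.09]))
print(np.round(pts,1))
b=cv2.imread('pics/w5.png')
for r,c in pts: cv2.circle(b,(int(c),int(r)),1,(0,0,255),-1)
cv2.imwrite('pics/w5b.png',cv2.resize(b[60:340,140:420],None,fx=2,fy=2))
E
```

```text
t: 8.4
ee_pos: [0.5966, 0.1002, 0.2097]
eef_rot: [-0.038, 1.57, 0.038]
contact_force: [0.7, -0.7, -0.4]
width: 0.0305
t 8.4 pos [0.5966 0.1002 0.2097] yaw 2.77 tilt [ 8.e-04 -1.e-04 -1.e+00] F [ 0.67 -0.72 -0.43] w 0.0305 j [-0.02  0.52  1.51 -0.    1.11 -0.07]
row [ 0.969  0.121 -0.066] turn -0.08
[0.59657777 0.10043894 0.20973825] foot [210.2 285.5] captop [326.1 286.3]
[[222.6 263.8]
 [222.5 305.6]
 [181.9 306.3]
 [181.9 262.9]
 [143.8 262.1]
 [143.7 306.9]
 [ 97.2 307.6]
 [ 97.3 261.1]]
```

View pics/w5b.png

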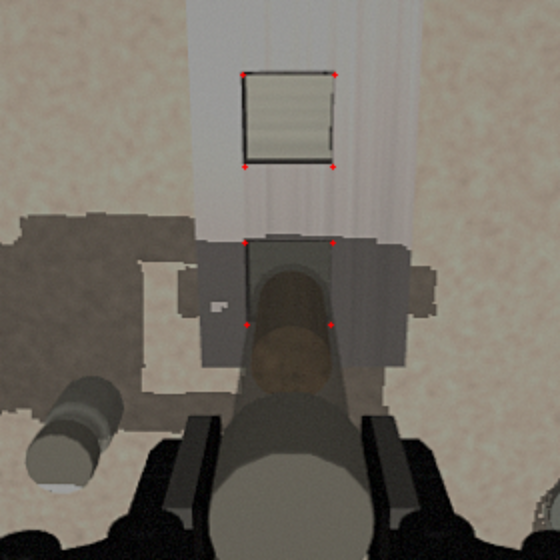

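```bash
python3 -m pendant '[[0,0.12,-0.07,-0.08,2.5],[0,0.12,-0.07,-0.08,2.5],[0,0.12,-0.07,-0.08,2.5]]';python3 go.py .5959 .1016 .20 2.85; python3 - <<'E'
from h import *
im=grab('wrist','w6.png')
s=arm.state();p=s['ee_pos'];print(p)
b=cv2.resize(cv2.imread('pics/w6.png')[160:340,200:370],None,fx=4,fy=4,interpolation=cv2.INTER_CUBIC)
b=cv2.convertScaleAbs(b,alpha=1.8)
for z,rad,col in((-.1048,.014,(0,0,255)),(-.1008,.014,(0,255,255)),(.0292,.016,(0,255,0))):
  for t in np.linspace(0,6.28,60):
    r,c=proj(im,[p[0]+rad*np.cos(t),p[1]+rad*np.sin(t),p[2]+z]);cv2.circle(b,(int((c-200)*4+2),int((r-160)*4+2)),1,col,-1)
cv2.imwrite('pics/w6b.png',b[:600])
E
```

```text
t: 8.75
ee_pos: [0.5955, 0.1025, 0.2095]
eef_rot: [-0.04, 1.57, 0.04]
contact_force: [-0.9, 0.4, -0.5]
width: 0.0305
t 8.75 pos [0.5955 0.1025 0.2095] yaw 2.94 tilt [ 3.e-04 -0.e+00 -1.e+00] F [-0.87  0.38 -0.49] w 0.0305 j [-0.01  0.52  1.51  0.    1.11 -0.07]
row [ 0.948 -0.087  0.039] turn 0.09
[0.59547614 0.10245411 0.20942293]
```

View pics/w6b.png

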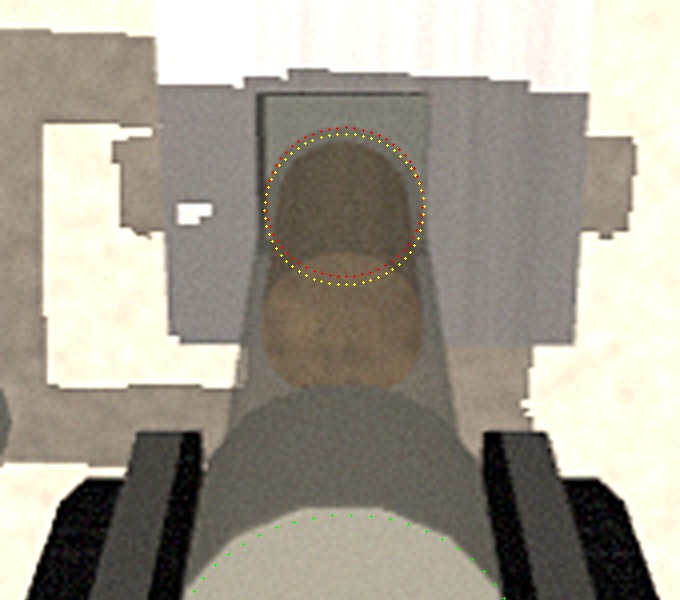

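```bash
python3 -m pendant '[[0.4,-0.07,0.03,0.08,2.5],[0.8,-0.07,0.03,0.08,2.5],[0.8,-0.07,0.03,0.08,2.5],[0.8,-0.07,0.03,0.08,2.5]]';python3 go.py .5957 .1016 .19 2.85
```

```text
t: 9.2
ee_pos: [0.5956, 0.1017, 0.2009]
eef_rot: [-0.039, 1.571, 0.039]
contact_force: [0.5, 0.1, -0.1]
width: 0.0302
t 9.2 pos [0.5956 0.1017 0.2009] yaw 2.86 tilt [-7.e-04 -0.e+00 -1.e+00] F [ 0.51  0.09 -0.07] w 0.0302 j [-0.02  0.53  1.52 -0.    1.09 -0.07]
row [ 1.095 -0.012  0.005] turn 0.01
```

```bash
python3 -m pendant '[[0.2,0,0,0,2.5],[0.4,0,0,0,2.5],[0.6,0,0,0,2.5],[0.8,0,0,0,2.5],[0.8,0,0,0,2.5]]';python3 go.py .5957 .1016 .19 2.85
python3 -m pendant '[[0.3,0,0,0,2.5],[0.6,0,0,0,2.5],[0.9,0,0,0,2.5],[0.9,0,0,0,2.5]]';python3 go.py .5957 .1016 .15 2.85
```

```text
t: 9.7
ee_pos: [0.5956, 0.1017, 0.1929]
eef_rot: [-0.039, 1.571, 0.039]
contact_force: [-0.5, 0.6, -0.2]
width: 0.031
t 9.7 pos [0.5956 0.1017 0.1929] yaw 2.85 tilt [-8.e-04 -0.e+00 -1.e+00] F [-0.54  0.56 -0.22] w 0.031 j [-0.02  0.54  1.52 -0.    1.07 -0.07]
row [ 0.289 -0.01   0.013] turn 0.0
t: 10.1
ee_pos: [0.5955, 0.1017, 0.1839]
eef_rot: [-0.039, 1.571, 0.039]
contact_force: [-0.6, 0.2, -0.3]
width: 0.0306
t 10.1 pos [0.5955 0.1017 0.1839] yaw 2.85 tilt [-0.001 -0.    -1.   ] F [-0.65  0.18 -0.31] w 0.0306 j [-0.02  0.56  1.53 -0.    1.05 -0.07]
row [ 3.386 -0.011  0.025] turn 0.0
```

```bash
python3 -m pendant '[[0.5,0,0.02,0,2.5],[1,0,0.02,0,2.5],[1.5,0,0.02,0,2.5],[2,0,0.02,0,2.5],[2.5,0,0.02,0,2.5],[3,0,0.02,0,2.5],[3.3,0,0.02,0,2.5],[3.3,0,0.02,0,2.5]]';python3 go.py .5957 .1016 .145 2.85
python3 -m pendant '[[0.1,0,0,0,2.5],[0.2,0,0,0,2.5],[0.3,0,0,0,2.5],[0.4,0,0,0,2.5],[0.5,0,0,0,2.5]]';python3 go.py .5957 .1016 .14 2.85
```

```text
t: 10.9
ee_pos: [0.5954, 0.1017, 0.1505]
eef_rot: [-0.039, 1.572, 0.039]
contact_force: [-0.8, 0.6, -1.7]
width: 0.0307
t 10.9 pos [0.5954 0.1017 0.1505] yaw 2.85 tilt [-0.0018  0.     -1.    ] F [-0.84  0.61 -1.71] w 0.0307 j [-0.02  0.6   1.56 -0.    0.98 -0.07]
row [ 0.549 -0.012  0.027] turn 0.0
t: 11.4
ee_pos: [0.5961, 0.1017, 0.1464]
eef_rot: [-0.039, 1.57, 0.039]
contact_force: [-0.9, 0.4, -0.6]
width: 0.0305
t 11.4 pos [0.5961 0.1017 0.1464] yaw 2.85 tilt [ 4.e-04 -0.e+00 -1.e+00] F [-0.94  0.38 -0.61] w 0.0305 j [-0.02  0.61  1.56 -0.    0.97 -0.07]
row [ 0.639 -0.01  -0.042] turn 0.0
```

```bash
python3 -m pendant '[[0.1,0,0,0,2.5],[0.1,0,0,0,2.5]]';python3 -m pendant '[[0.1,0,0,0,2.5],[0.1,0,0,0,2.5]]';python3 -m pendant '[[0.1,0,0,0,2.5],[0.1,0,0,0,2.5]]'
```

```text
t: 11.6
ee_pos: [0.5959, 0.1017, 0.1452]
eef_rot: [-0.039, 1.571, 0.039]
contact_force: [-1.4, -0.2, -0.0]
width: 0.0307
t: 11.8
ee_pos: [0.5962, 0.1017, 0.1448]
eef_rot: [-0.039, 1.57, 0.039]
contact_force: [-0.5, -0.1, 3.1]
width: 0.0302
t: 12.0
ee_pos: [0.5964, 0.1017, 0.1447]
eef_rot: [-0.039, 1.569, 0.039]
contact_force: [-2.4, 0.2, 7.3]
width: 0.0303
```

```bash
python3 -m pendant '[[-0.5,0,0,0,2.5],[-1.5,0,0,0,2.5],[-3,0,0,0,2.5],[-4.5,0,0,0,2.5],[-5.8,0,0,0,2.5],[-6.5,1,0,0,2.5],[-6.5,3,0,0,2.5],[-6.5,5,0,0,2.5],[-6.5,6,0,0,2.5],[-6.5,6,0,0,2.5],[-6.5,6,0,0,2.5],[-6.5,6,0,0,2.5]]';python3 -m pendant '[[0.5,0,0,0,2.5],[0.8,0,0,0,2.5],[0.8,0,0,0,2.5],[0.8,0,0,0,2.5]]';python3 go.py .5927 .1616 .185 2.85; python3 - <<'E'
from h import *
im=grab('wrist','w7.png')
s=arm.state();p=s['ee_pos'];print(p)
b=cv2.resize(cv2.imread('pics/w7.png')[160:340,200:370],None,fx=4,fy=4,interpolation=cv2.INTER_CUBIC)
b=cv2.convertScaleAbs(b,alpha=1.8)
for z,rad,col in((-.1048,.014,(0,0,255)),(.0292,.016,(0,255,0))):
  for t in np.linspace(0,6.28,60):
    r,c=proj(im,[p[0]+rad*np.cos(t),p[1]+rad*np.sin(t),p[2]+z]);cv2.circle(b,(int((c-200)*4+2),int((r-160)*4+2)),1,col,-1)
cv2.imwrite('pics/w7b.png',b[:600])
E
```

```text
t: 13.2
ee_pos: [0.5931, 0.161, 0.2082]
eef_rot: [-0.039, 1.571, 0.038]
contact_force: [0.2, -0.0, -0.8]
width: 0.0304
t: 13.6
ee_pos: [0.593, 0.1613, 0.2]
eef_rot: [-0.039, 1.571, 0.039]
contact_force: [0.4, 0.0, -0.5]
width: 0.0305
t 13.6 pos [0.593  0.1613 0.2   ] yaw 2.83 tilt [-5.e-04 -1.e-04 -1.e+00] F [ 0.43  0.02 -0.47] w 0.0305 j [ 0.08  0.55  1.49 -0.    1.1   0.03]
row [ 1.504  0.027 -0.023] turn -0.02
[0.59307402 0.16144408 0.20021198]
```

View pics/w7b.png

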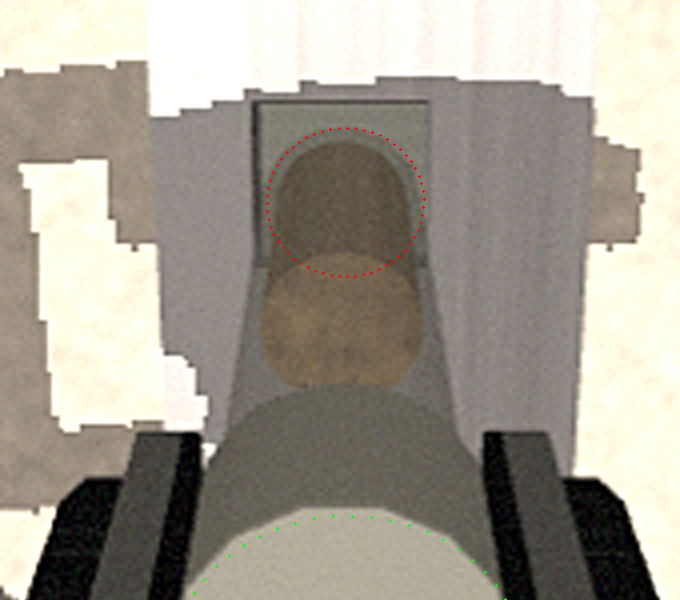

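```bash
python3 -m pendant '[[0.3,0.02,-0.02,0,2.5],[0.6,0.02,-0.02,0,2.5],[0.9,0.02,-0.02,0,2.5],[1.2,0.02,-0.02,0,2.5],[1.5,0.02,-0.02,0,2.5],[1.5,0.02,-0.02,0,2.5]]';python3 -m pendant '[[0.5,0,0,0,2.5],[1,0,0,0,2.5],[1.5,0,0,0,2.5],[2,0,0,0,2.5],[2.5,0,0,0,2.5],[3,0,0,0,2.5],[3.5,0,0,0,2.5],[3.7,0,0,0,2.5],[3.8,0,0,0,2.5],[3.8,0,0,0,2.5]]';python3 go.py .5927 .1616 .145 2.85
```

```text
t: 14.25
ee_pos: [0.5926, 0.1618, 0.1849]
eef_rot: [-0.039, 1.571, 0.039]
contact_force: [-0.1, -0.1, 0.3]
width: 0.0304
t: 15.25
ee_pos: [0.5926, 0.1618, 0.1471]
eef_rot: [-0.039, 1.571, 0.039]
contact_force: [-1.6, 0.1, -1.2]
width: 0.0305
t 15.25 pos [0.5926 0.1618 0.1471] yaw 2.85 tilt [-6.e-04 -1.e-04 -1.e+00] F [-1.63  0.09 -1.2 ] w 0.0305 j [ 0.08  0.62  1.54 -0.    0.99  0.04]
row [ 0.208 -0.023  0.007] turn 0.0
```

```bash
python3 -m pendant '[[0.1,0,0,0,2.5],[0.2,0,0,0,2.5],[0.2,0,0,0,2.5]]';python3 -m pendant '[[0.1,0,0,0,2.5],[0.1,0,0,0,2.5]]';python3 -m pendant '[[0.1,0,0,0,2.5],[0.1,0,0,0,2.5]]'
```

```text
t: 15.55
ee_pos: [0.5929, 0.1618, 0.1454]
eef_rot: [-0.039, 1.57, 0.039]
contact_force: [-0.7, 0.4, -0.4]
width: 0.0304
t: 15.75
ee_pos: [0.5928, 0.1618, 0.1443]
eef_rot: [-0.039, 1.57, 0.039]
contact_force: [-0.6, -0.0, -1.3]
width: 0.0307
t: 15.95
ee_pos: [0.5927, 0.1618, 0.1432]
eef_rot: [-0.039, 1.571, 0.039]
contact_force: [-0.2, -0.5, -0.8]
width: 0.0302
```

```bash
python3 -m pendant '[[0.1,0,0,0,2.5],[0.2,0,0,0,2.5],[0.3,0,0,0,2.5],[0.3,0,0,0,2.5]]';python3 -m pendant '[[0.4,0,0,0,2.5],[0.8,0,0,0,2.5],[1.2,0,0,0,2.5],[1.5,0,0,0,2.5],[1.7,0,0,0,2.5],[1.8,0,0,0,2.5],[1.8,0,0,0,2.5]]';python3 go.py .5927 .1616 .119 2.85
```

```text
t: 16.35
ee_pos: [0.5927, 0.1618, 0.1401]
eef_rot: [-0.039, 1.571, 0.039]
contact_force: [-0.7, -0.3, -0.3]
width: 0.0302
t: 17.05
ee_pos: [0.5927, 0.1618, 0.1221]
eef_rot: [-0.039, 1.571, 0.039]
contact_force: [-0.9, -0.4, -1.4]
width: 0.0304
t 17.05 pos [0.5927 0.1618 0.1221] yaw 2.86 tilt [-6.e-04 -1.e-04 -1.e+00] F [-0.91 -0.41 -1.35] w 0.0304 j [ 0.08  0.65  1.55 -0.    0.94  0.04]
row [ 0.308 -0.024  0.004] turn 0.01
```

```bash
python3 -m pendant '[[0.1,0,0,0,2.5],[0.2,0,0,0,2.5],[0.2,0,0,0,2.5]]';python3 -m pendant '[[0.1,0,0,0,2.5],[0.1,0,0,0,2.5]]';python3 -m pendant '[[0.1,0,0,0,2.5],[0.1,0,0,0,2.5]]'
```

```text
t: 17.35
ee_pos: [0.5928, 0.1618, 0.1203]
eef_rot: [-0.039, 1.57, 0.039]
contact_force: [-0.5, -0.5, -1.2]
width: 0.0302
t: 17.55
ee_pos: [0.5928, 0.1618, 0.1193]
eef_rot: [-0.039, 1.571, 0.039]
contact_force: [-0.6, -0.1, -0.7]
width: 0.0304
t: 17.75
ee_pos: [0.593, 0.1619, 0.1188]
eef_rot: [-0.039, 1.57, 0.039]
contact_force: [-1.3, 0.1, 2.9]
width: 0.0305
```

```bash
python3 -m pendant '[[0,0,0,0,3.6],[0,0,0,0,4.2],[0,0,0,0,5],[0,0,0,0,5.5],[0,0,0,0,5.5]]';python3 -m pendant '[[-1,0,0,0,5.5],[-3.5,0,0,0,5.5],[-7,0,0,0,5.5],[-10,0,0,0,5.5],[-10,0,0,0,5.5]]'; python3 go.py .5763 -.1935 .23 8.2;  python3 - <<'E'
from seg import *
im=grab('wrist','w8.png');P=cloud(im).reshape(-1,3);x,y,z=P.T
m=(abs(x-.593)<.03)&(abs(y-.162)<.03)&(z>.135)&(z<.165);q=P[m]
print(len(q),cv2.minEnclosingCircle((q[:,:2]*1000).astype(np.float32)),np.percentile(q[:,2],[5,50,95]).round(4))
E
```

```text
t: 18.25
ee_pos: [0.5929, 0.1618, 0.1183]
eef_rot: [-0.039, 1.57, 0.039]
contact_force: [1.6, -0.4, -0.1]
width: 0.0549
t: 18.75
ee_pos: [0.5962, 0.1623, 0.2241]
eef_rot: [-0.039, 1.559, 0.04]
contact_force: [0.6, 0.5, 0.2]
width: 0.0551
t 18.75 pos [0.5962 0.1623 0.2241] yaw 2.86 tilt [ 0.0113  0.001  -0.9999] F [0.61 0.47 0.19] w 0.0551 j [0.09 0.52 1.47 0.   1.14 0.04]
row [ -0.646 -35.432  -3.755] turn -5.34
1950 ((589.3511352539062, 162.87120056152344), 16.115177154541016) [0.1407 0.1471 0.1482]
```

View pics/w8.png

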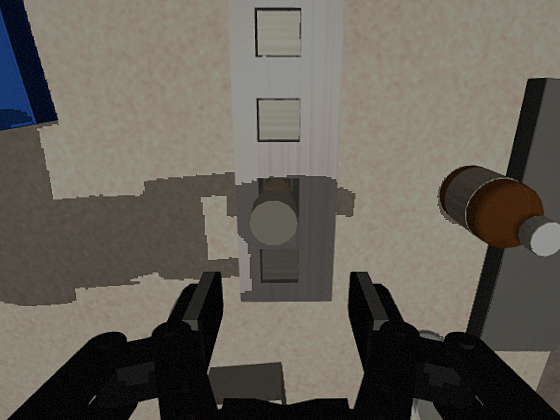

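```bash
python3 -m pendant '[[-1,-3,-0.3,-0.5,5.5],[-1,-7.5,-0.75,-1.1,5.5],[-1,-12,-1.2,-1.8,5.5],[-1,-16.5,-1.6,-2.5,5.5],[-1,-21,-2.1,-3.2,5.5],[-1,-25.5,-2.5,-3.9,5.5],[-1,-30,-2.9,-4.6,5.5],[-1,-33.5,-3.3,-5,5.5],[-1,-35.35,-3.42,-5.35,5.5],[-1,-35.35,-3.42,-5.35,5.5],[-1,-35.35,-3.42,-5.35,5.5],[-1,-35.35,-3.42,-5.35,5.5]]'; python3 -m pendant '[[2,0,0,0,5.5],[5,0,0,0,5.5],[5,0,0,0,5.5],[5,0,0,0,5.5],[5,0,0,0,5.5],[5,0,0,0,5.5]]'; python3 go.py .5761 -.193 .1295 8.2;  python3 - <<'E'
from seg import *
im=grab('wrist','w9.png');P=cloud(im).reshape(-1,3);x,y,z=P.T
m=(abs(x-.576)<.03)&(abs(y+.193)<.03)&(z>.154)&(z<.164);q=P[m]
print(len(q),cv2.minEnclosingCircle((q[:,:2]*1000).astype(np.float32)),cv2.minAreaRect((q[:,:2]*1000).astype(np.float32)),np.percentile(q[:,2],[5,50,95]).round(4))
E
```

```text
t: 20.0
ee_pos: [0.5758, -0.1913, 0.2277]
eef_rot: [-0.112, 1.569, 0.114]
contact_force: [-0.2, 0.0, -0.3]
width: 0.0548
t: 20.6
ee_pos: [0.5772, -0.193, 0.1799]
eef_rot: [-0.114, 1.565, 0.112]
contact_force: [0.0, -0.3, -0.4]
width: 0.0548
t 20.6 pos [ 0.5772 -0.193   0.1799] yaw 8.23 tilt [ 0.0026 -0.0014 -1.    ] F [ 0.   -0.31 -0.44] w 0.0548 j [-0.51  0.57  1.53  0.    1.05 -0.65]
row [ 5.039  0.028 -0.125] turn 0.03
2932 ((576.6378173828125, -191.865966796875), 16.159605026245117) ((576.1154174804688, -191.78009033203125), (31.557815551757812, 31.263391494750977), 69.11874389648438) [0.1566 0.1581 0.1591]
```

View pics/w9.png

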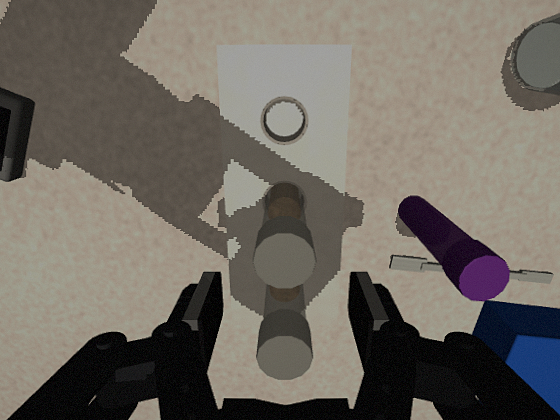

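```bash
python3 -m pendant '[[2,0.03,-0.06,0,5.5],[4,0.03,-0.06,0,5.5],[5,0.03,-0.06,0,5.5],[5,0.03,-0.06,0,5.5],[5,0.03,-0.06,0,5.5],[5,0.03,-0.06,0,2.5],[5,0.03,-0.06,0,2.5],[5,0.03,-0.06,0,2.5],[5,0.03,-0.06,0,2.5],[5,0.03,-0.06,0,2.5]]';python3 go.py .5761 -.193 .1295 8.2;python3 -m pendant '[[-0.7,0,0,0,2.5],[-1.6,0,0,0,2.5],[-3.5,0,0,0,2.5],[-6,0,0,0,2.5],[-8.5,0,0,0,2.5],[-10,0,0,0,2.5],[-10,0,0,0,2.5],[-10,0,0,0,2.5]]';python3 go.py .5897 .2214 .23 2.85
```

```text
t: 21.65
ee_pos: [0.5766, -0.1932, 0.1296]
eef_rot: [-0.114, 1.565, 0.111]
contact_force: [0.7, -0.2, 6.4]
width: 0.0303
t 21.65 pos [ 0.5766 -0.1932  0.1296] yaw 8.2 tilt [ 0.0026 -0.0015 -1.    ] F [ 0.65 -0.24  6.44] w 0.0303 j [-0.51  0.63  1.57 -0.    0.94 -0.65]
row [ 0.014  0.032 -0.045] turn 0.0
t: 22.45
ee_pos: [0.5751, -0.1924, 0.2282]
eef_rot: [-0.112, 1.569, 0.113]
contact_force: [1.3, 0.9, -1.8]
width: 0.0305
t 22.45 pos [ 0.5751 -0.1924  0.2282] yaw 8.2 tilt [-8.e-04  3.e-04 -1.e+00] F [ 1.29  0.91 -1.79] w 0.0305 j [-0.51  0.51  1.48 -0.    1.15 -0.65]
row [-0.167 40.751  7.355] turn 5.35
```

```bash
python3 -m pendant '[[-2,0,0,0,2.5],[-4,2,0.4,0.5,2.5],[-6,6,1.1,1,2.5],[-6,10.5,1.9,1.6,2.5],[-6,15,2.7,2.2,2.5],[-6,19.5,3.5,2.8,2.5],[-6,24,4.3,3.4,2.5],[-6,28.5,5.1,4,2.5],[-6,33,5.9,4.6,2.5],[-6,37,6.6,5.1,2.5],[-6,39.5,7.1,5.35,2.5],[-6,40.7,7.3,5.35,2.5]]'; python3 -m pendant '[[0,0,0,0,2.5],[0,0,0,0,2.5],[0,0,0,0,2.5]]';python3 go.py .5897 .2213 .21 2.85
```

```text
t: 23.65
ee_pos: [0.5885, 0.2229, 0.2863]
eef_rot: [-0.042, 1.574, 0.041]
contact_force: [-0.3, -0.3, -1.1]
width: 0.0302
t: 23.95
ee_pos: [0.5898, 0.2188, 0.288]
eef_rot: [-0.038, 1.571, 0.037]
contact_force: [0.1, 0.4, -1.0]
width: 0.0306
t 23.95 pos [0.5898 0.2188 0.288 ] yaw 2.75 tilt [-9.e-04 -8.e-04 -1.e+00] F [ 0.1   0.42 -1.01] w 0.0306 j [ 0.18  0.48  1.35 -0.    1.31  0.13]
row [7.797 0.252 0.008] turn -0.1
```

```bash
python3 -m pendant '[[2,0.15,0,-0.1,2.5],[5,0.15,0,-0.1,2.5],[7.5,0.15,0,-0.1,2.5],[8.5,0.15,0,-0.1,2.5],[8.5,0.15,0,-0.1,2.5],[8.5,0.15,0,-0.1,2.5],[8.5,0.15,0,-0.1,2.5],[8.5,0.15,0,-0.1,2.5]]'; python3 go.py .5897 .2213 .2 2.85; python3 - <<'E'
from h import *
im=grab('wrist','w10.png')
s=arm.state();p=s['ee_pos'];print(p)
b=cv2.resize(cv2.imread('pics/w10.png')[160:340,200:370],None,fx=4,fy=4,interpolation=cv2.INTER_CUBIC)
b=cv2.convertScaleAbs(b,alpha=1.8)
for z,rad,col in((-.1046,.014,(0,0,255)),(.0294,.016,(0,255,0))):
  for t in np.linspace(0,6.28,60):
    r,c=proj(im,[p[0]+rad*np.cos(t),p[1]+rad*np.sin(t),p[2]+z]);cv2.circle(b,(int((c-200)*4+2),int((r-160)*4+2)),1,col,-1)
cv2.imwrite('pics/w10b.png',b[:600])
E
```

```text
t: 24.75
ee_pos: [0.5906, 0.2221, 0.2048]
eef_rot: [-0.04, 1.568, 0.041]
contact_force: [-0.1, 0.8, -1.0]
width: 0.0305
t 24.75 pos [0.5906 0.2221 0.2048] yaw 2.95 tilt [ 2.8e-03  5.0e-04 -1.0e+00] F [-0.07  0.82 -0.97] w 0.0305 j [ 0.18  0.56  1.45 -0.    1.13  0.13]
row [ 0.483 -0.08  -0.096] turn 0.1
[0.59037153 0.2221755  0.2045616 ]
```

View pics/w10b.png

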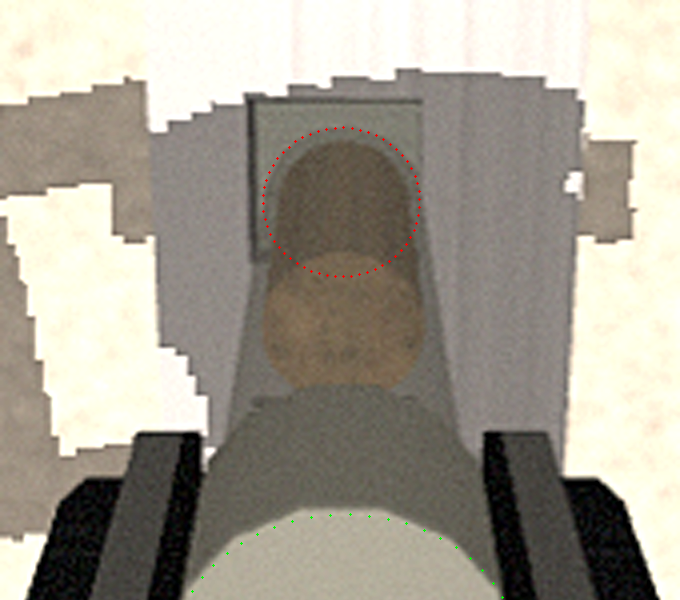

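```bash
python3 -m pendant '[[0.2,-0.05,-0.07,0.05,2.5],[0.4,-0.05,-0.07,0.05,2.5],[0.4,-0.05,-0.07,0.05,2.5],[0.4,-0.05,-0.07,0.05,2.5],[0.4,-0.05,-0.07,0.05,2.5]]'; python3 go.py .5896 .2213 .185 2.85
```

```text
t: 25.3
ee_pos: [0.5891, 0.2215, 0.1992]
eef_rot: [-0.04, 1.571, 0.04]
contact_force: [-0.1, -0.3, -1.1]
width: 0.0306
t 25.3 pos [0.5891 0.2215 0.1992] yaw 2.9 tilt [-1.e-04 -0.e+00 -1.e+00] F [-0.1  -0.29 -1.12] w 0.0306 j [ 0.18  0.57  1.45 -0.    1.12  0.13]
row [ 1.423 -0.026  0.053] turn 0.05
```

```bash
python3 -m pendant '[[0.3,-0.02,0.05,0,2.5],[0.6,-0.02,0.05,0,2.5],[0.9,-0.02,0.05,0,2.5],[1.2,-0.02,0.05,0,2.5],[1.4,-0.02,0.05,0,2.5],[1.4,-0.02,0.05,0,2.5]]';python3 go.py .5896 .2213 .147 2.85
```

```text
t: 25.9
ee_pos: [0.5894, 0.2213, 0.185]
eef_rot: [-0.04, 1.571, 0.04]
contact_force: [0.5, -1.0, 0.0]
width: 0.0306
t 25.9 pos [0.5894 0.2213 0.185 ] yaw 2.9 tilt [-7.e-04 -1.e-04 -1.e+00] F [ 0.51 -0.97  0.04] w 0.0306 j [0.18 0.59 1.47 0.   1.09 0.13]
row [3.797e+00 2.000e-03 2.600e-02] turn 0.05
```

```bash
python3 -m pendant '[[0.5,0,0,0,2.5],[1,0,0,0,2.5],[1.5,0,0,0,2.5],[2,0,0,0,2.5],[2.5,0,0,0,2.5],[3,0,0,0,2.5],[3.5,0,0,0,2.5],[3.7,0,0,0,2.5],[3.8,0,0,0,2.5],[3.8,0,0,0,2.5]]';python3 -m pendant '[[0.1,0,0,0,2.5],[0.2,0,0,0,2.5],[0.2,0,0,0,2.5]]';python3 -m pendant '[[0.1,0,0,0,2.5],[0.1,0,0,0,2.5]]';python3 -m pendant '[[0.1,0,0,0,2.5],[0.1,0,0,0,2.5]]'
```

```text
t: 26.9
ee_pos: [0.5894, 0.2213, 0.1471]
eef_rot: [-0.04, 1.571, 0.04]
contact_force: [-0.2, -0.2, -1.1]
width: 0.0307
t: 27.2
ee_pos: [0.5896, 0.2213, 0.1454]
eef_rot: [-0.04, 1.57, 0.04]
contact_force: [-0.8, -0.2, -0.4]
width: 0.0301
t: 27.4
ee_pos: [0.5898, 0.2214, 0.1446]
eef_rot: [-0.04, 1.57, 0.04]
contact_force: [-0.1, -0.2, 0.9]
width: 0.0302
t: 27.6
ee_pos: [0.59, 0.2215, 0.1446]
eef_rot: [-0.04, 1.569, 0.04]
contact_force: [-2.6, -0.2, 6.9]
width: 0.0307
```

```bash
python3 -m pendant '[[-0.5,0,0,0,2.5],[-1.5,0,0,0,2.5],[-3,0,0,0,2.5],[-4.5,0,0,0,2.5],[-5.8,0,0,0,2.5],[-6.5,1,0,0,2.5],[-6.5,3,0,0,2.5],[-6.5,5,0,0,2.5],[-6.5,6,0,0,2.5],[-6.5,6,0,0,2.5],[-6.5,6,0,0,2.5],[-6.5,6,0,0,2.5]]';python3 -m pendant '[[0.5,0,0,0,2.5],[0.8,0,0,0,2.5],[0.8,0,0,0,2.5],[0.8,0,0,0,2.5]]';python3 go.py .5867 .2812 .185 2.85; python3 - <<'E'
from h import *
im=grab('wrist','w11.png')
s=arm.state();p=s['ee_pos'];print(p)
b=cv2.resize(cv2.imread('pics/w11.png')[160:340,200:370],None,fx=4,fy=4,interpolation=cv2.INTER_CUBIC)
b=cv2.convertScaleAbs(b,alpha=1.8)
for z,rad,col in((-.1046,.014,(0,0,255)),(.0294,.016,(0,255,0))):
  for t in np.linspace(0,6.28,60):
    r,c=proj(im,[p[0]+rad*np.cos(t),p[1]+rad*np.sin(t),p[2]+z]);cv2.circle(b,(int((c-200)*4+2),int((r-160)*4+2)),1,col,-1)
cv2.imwrite('pics/w11b.png',b[:600])
E
```

```text
t: 28.8
ee_pos: [0.5865, 0.2805, 0.2081]
eef_rot: [-0.04, 1.571, 0.039]
contact_force: [-0.8, 0.5, -0.4]
width: 0.0301
t: 29.2
ee_pos: [0.5865, 0.2809, 0.2]
eef_rot: [-0.04, 1.571, 0.039]
contact_force: [0.4, -0.4, 0.1]
width: 0.0305
t 29.2 pos [0.5865 0.2809 0.2   ] yaw 2.88 tilt [-5.e-04 -2.e-04 -1.e+00] F [ 0.38 -0.4   0.12] w 0.0305 j [ 0.28  0.6   1.4  -0.    1.15  0.22]
row [1.505 0.026 0.024] turn 0.03
[0.58658163 0.28108006 0.20024179]
```

View pics/w11b.png

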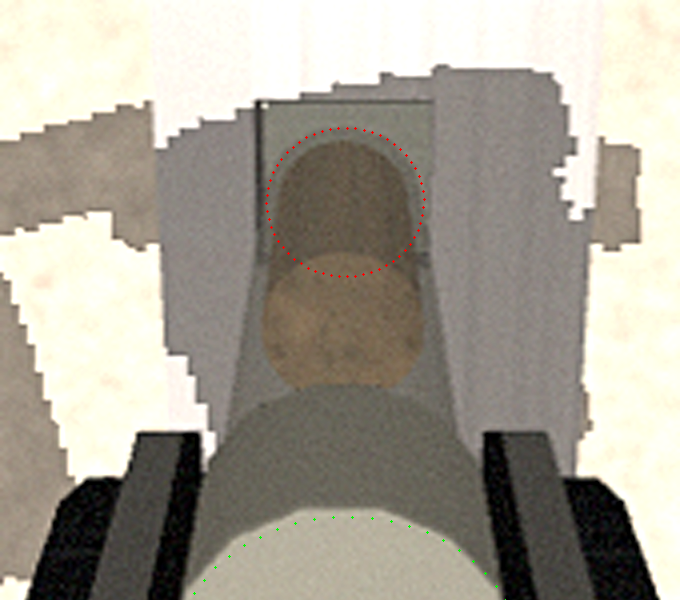

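Centred over well3; descend, still feeling at stub depth.

```bash
python3 -m pendant '[[0.3,0,0.02,0,2.5],[0.6,0,0.02,0,2.5],[0.9,0,0.02,0,2.5],[1.2,0,0.02,0,2.5],[1.5,0,0.02,0,2.5],[1.5,0,0.02,0,2.5]]';python3 -m pendant '[[0.5,0,0,0,2.5],[1,0,0,0,2.5],[1.5,0,0,0,2.5],[2,0,0,0,2.5],[2.5,0,0,0,2.5],[3,0,0,0,2.5],[3.5,0,0,0,2.5],[3.7,0,0,0,2.5],[3.8,0,0,0,2.5],[3.8,0,0,0,2.5]]';python3 -m pendant '[[0.1,0,0,0,2.5],[0.2,0,0,0,2.5],[0.2,0,0,0,2.5]]';python3 -m pendant '[[0.1,0,0,0,2.5],[0.2,0,0,0,2.5],[0.2,0,0,0,2.5]]';python3 go.py .5867 .2812 .122 2.85
```

```text
t: 29.85
ee_pos: [0.5865, 0.2812, 0.1848]
eef_rot: [-0.04, 1.571, 0.04]
contact_force: [-0.4, -0.4, -0.1]
width: 0.0305
t: 30.85
ee_pos: [0.5866, 0.2812, 0.1471]
eef_rot: [-0.04, 1.571, 0.04]
contact_force: [-0.3, 0.0, -1.0]
width: 0.0303
t: 31.15
ee_pos: [0.5868, 0.2813, 0.1454]
eef_rot: [-0.04, 1.57, 0.04]
contact_force: [-0.9, 0.2, -0.5]
width: 0.0309
t: 31.45
ee_pos: [0.5866, 0.2812, 0.1432]
eef_rot: [-0.04, 1.571, 0.04]
contact_force: [-1.1, 0.1, -0.4]
width: 0.0304
t 31.45 pos [0.5866 0.2812 0.1432] yaw 2.9 tilt [-3.e-04 -1.e-04 -1.e+00] F [-1.08  0.05 -0.41] w 0.0304 j [0.28 0.66 1.44 0.   1.04 0.22]
row [ 2.117 -0.004  0.01 ] turn 0.05
```

```bash
python3 -m pendant '[[0.1,0,0,0,2.5],[0.3,0,0,0,2.5],[0.7,0,0,0,2.5],[1.1,0,0,0,2.5],[1.5,0,0,0,2.5],[1.8,0,0,0,2.5],[2,0,0,0,2.5],[2.1,0,0,0,2.5],[2.1,0,0,0,2.5]]';python3 -m pendant '[[0.1,0,0,0,2.5],[0.2,0,0,0,2.5],[0.2,0,0,0,2.5]]'
```

```text
t: 32.35
ee_pos: [0.5866, 0.2812, 0.1221]
eef_rot: [-0.04, 1.571, 0.04]
contact_force: [-0.9, -0.7, -1.2]
width: 0.0303
t: 32.65
ee_pos: [0.5867, 0.2813, 0.1203]
eef_rot: [-0.04, 1.57, 0.04]
contact_force: [-1.6, -0.5, -0.4]
width: 0.0305
```

```bash
python3 -m pendant '[[0.1,0,0,0,2.5],[0.1,0,0,0,2.5]]'
```

```text
t: 32.85
ee_pos: [0.5867, 0.2813, 0.1193]
eef_rot: [-0.04, 1.57, 0.04]
contact_force: [-0.5, 0.4, -1.5]
width: 0.0306
```

```bash
python3 -m pendant '[[0.1,0,0,0,2.5],[0.1,0,0,0,2.5]]'
```

```text
t: 33.05
ee_pos: [0.5869, 0.2813, 0.1187]
eef_rot: [-0.04, 1.57, 0.04]
contact_force: [-1.0, -0.4, 1.0]
width: 0.0306
```

```bash
python3 -m pendant '[[0,0,0,0,3.6],[0,0,0,0,4.2],[0,0,0,0,5],[0,0,0,0,5.5],[0,0,0,0,5.5]]';python3 -m pendant '[[-1,0,0,0,5.5],[-3.5,0,0,0,5.5],[-7,0,0,0,5.5],[-11,0,0,0,5.5],[-15,0,0,0,5.5],[-17,0,0,0,5.5],[-17,0,0,0,5.5],[-17,0,0,0,5.5]]'; python3 - <<'E'
from seg import *
for n in ('top','side','wrist'):
    im=grab(n,n+'9.png');P=cloud(im).reshape(-1,3);x,y,z=P.T
    for a,b,lo,hi in((.593,.162,.14,.155),(.587,.281,.14,.155),(.585,-.252,.153,.165),(.4955,.0005,.058,.07)):
        m=(abs(x-a)<.03)&(abs(y-b)<.028)&(z>lo)&(z<hi);q=P[m]
        if len(q)>50: print(n,len(q),np.round(cv2.minAreaRect((q[:,:2]*1000).astype(np.float32))[0],1),np.percentile(q[:,2],[5,50,95]).round(4))
print(arm.state()['t'],arm.state()['ee_pos'])
E
```

```text
t: 33.55
ee_pos: [0.5868, 0.2813, 0.1183]
eef_rot: [-0.04, 1.57, 0.04]
contact_force: [-0.5, -0.3, -1.0]
width: 0.055
t: 34.35
ee_pos: [0.5864, 0.2812, 0.2887]
eef_rot: [-0.04, 1.57, 0.04]
contact_force: [-0.4, -0.4, 0.0]
width: 0.0551
top 182 [589.2 162.6] [0.1446 0.1479 0.1502]
top 186 [583.8 280.1] [0.1424 0.1476 0.1502]
top 192 [ 585.3 -251.8] [0.1558 0.1594 0.1613]
top 154 [495.9   0.9] [0.0621 0.065  0.0674]
side 91 [589.9 159.9] [0.1422 0.147  0.1495]
side 74 [583.7 278.4] [0.1418 0.1472 0.1492]
side 186 [ 584.5 -252.8] [0.155  0.1583 0.1603]
side 109 [495.8   0.9] [0.0595 0.0642 0.0665]
wrist 884 [589.  163.5] [0.1424 0.147  0.1481]
wrist 1194 [583.8 282.7] [0.1454 0.1471 0.1482]
wrist 126 [506.5   6.4] [0.0589 0.0633 0.0648]
34.5 [0.58562435 0.28092368 0.28637602]
```

View pics/top9.png

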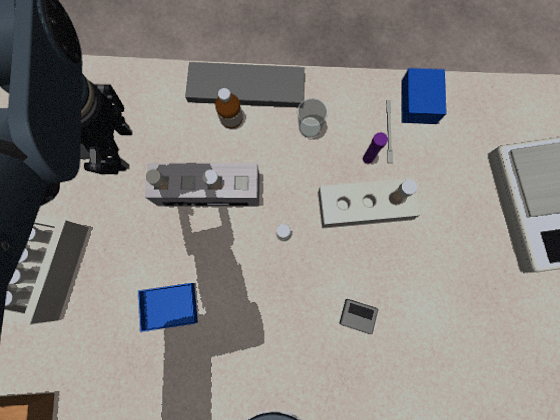

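View pics/side9.png

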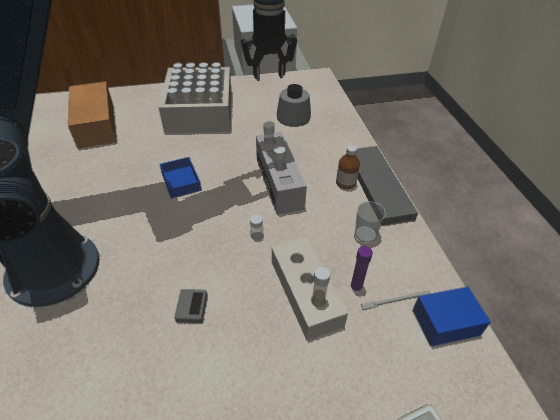

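```bash
python3 -c "
from plant import arm
print(arm.job_done())"
```

```text
the job is handed in; nothing more can be done
None
```

The job is handed in: two vials stand fully home in the block's two free wells, well1 and well3. The third vial is still in its rack hole. I finished at about 34.5 s of the 64 s allowed.

- **Stubs:** the vials stopped short in well0 and well2, about 50 mm below the mouth with 7 N measured. I lifted them out and moved to the next well each time.
- **Home:** both vials reached the seat with their undersides at about 14 mm, with a measured force of 3 N or less at contact, before I let go.
- **Last checks, vials:** the top, side and wrist cameras all put both cap tops at 147–148 mm, where home is 148 mm. The caps sit about 3 mm off-centre towards the block's -x side, a tilt of about 0.03 rad from the flaps. The third vial is within about 1 mm of its start in the top and side cameras.
- **Last checks, bench:** the jar is also within about 1 mm of its start in those two cameras. The other bench objects look unmoved in the pictures; I did not measure them. The gripper was clear of everything, about 14 cm above the vial in well3.
- **Disagreements:**
  - The cameras differ by 1–3 mm in y on the seated caps, and by 1–2 mm on the vials in the rack.
  - The final wrist view also placed the jar about 12 mm away from where the top and side views have it. That came from only 126 points, and I put it down to a partial view rather than movement.

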